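# Prop open the lid of a silversmith's punch chest

### The job

Prop the steel punch chest open: lift its lid, swing the prop rod up out of its clip, and let the lid down gently until the cross pin at the rod's end is fully home in the slot under the lid's edge and the lid's weight bears on it. Then let go of everything, and leave the other things on the bench where they are.

Things in the scene. Friction and masses are not known exactly. Their poses are not given: they have to be found in the camera images.
- chest: Open grey steel box of punches, fixed to the bench: 130 mm along its x, 220 along its y, 90 high, walls 4. Origin: centre of its underside, z up. Lid hinged along its +y side; the prop rod hangs outside its -x side (towards the robot). Yaw within 0.25 rad.
- lid: Grey steel lid, about 0.4 kg, plate 130 x 220 x 5 mm. Origin on the hinge line, at (0, 110, 91) mm in the chest; plate reaches 220 mm along its -y, underside at its z = 0. Shut, its axes are the chest's; opens 0 to 1.25 rad about the chest's -x. Starts 0 to 0.25 open. Stiff hinge (0.65 N m, some 2.5 N at the tab): stays where left. Pin seated: 0.80 rad.
- hinge (a point): Middle of the lid's hinge line (the lid's origin).
- tab (a point): Grasp point in the steel pull tab of the lid, 246 mm from the hinge line. The tab stands out from the middle of the lid's free edge: 24 mm wide along the chest's x, 8 mm thick, reaching from 218 to 260 mm from the hinge line.
- slot (a point): Where the pin's middle lies when home in the lid's slot: (-73, -150, -4) mm in the lid. Under a steel flange (16 mm wide along x, 3 thick, 120 long, underside level with the lid's) on the lid's -x edge. Opens along the lid's -z: 11 mm wide, 9 deep, then lips flaring at 40 degrees to a mouth 26 mm wide; hangs 20 mm below the lid's underside in all.
- prop: Prop rod, bright steel, 80 g: arm 8 mm thick, pivot (its origin) at (-89, -60, 65) mm in the chest, 145 mm long to a cross bar along the chest's x: pin 8 mm thick inside, grip 12 mm outside. Starts level along +y in an open-topped clip (axes as the chest's); swings up 0 to 1.5 rad about the chest's +x. Stiff pivot (0.15 N m): stays where left. Pin seated: 1.12 rad.
- pivot (a point): Pivot of the prop rod (the rod's origin).
- pin (a point): Middle of the rod's cross pin, at (16, 145, 0) mm in the rod; pin 8 mm thick, pointing to the chest's +x.
- grip (a point): Point to grasp on the outer part of the rod's cross bar, at (-42, 145, 0) mm in the rod: round steel 12 mm thick, 56 mm free length along the chest's x; the lid's flange ends 50 mm from this point.
- spool: Steel wire spool standing on the bench, 56 mm across, 53 mm high; origin under its centre. Leave alone.
- bowl: Brass bowl, 90 mm across, 50 mm high; origin under its centre. Leave alone.
- block: Wooden doming block 60 x 60 x 50 mm; origin under its centre. Leave alone.
- jar: Closed whitish jar with a screw cap, 56 mm across, 75 mm high; origin under its centre. Leave alone.

How it is judged:
On the way, in this order (a step that is already met when the one before it is completed fails the run):
1. the lid is lifted (past 0.5 rad) (angle between lid's own z axis and vertical above 0.5 rad), for 0.1 s.
2. the prop rod is swung up out of its clip (past 0.8 rad) (angle between prop's own z axis and vertical above 0.8 rad), for 0.1 s.
At the end, for the whole second after the job is handed in: The pin is home in the lid's slot (its middle within 4 mm of the slot's seat), the lid bears on the rod with more than 0.8 N, and lid and rod are at rest (under 0.05 rad/s) (distance between pin and slot below 0.004 m and contact force between prop and lid above 0.8 N and angular speed of each of lid, prop below 0.05 rad/s); the robot touches nothing.
It fails at once if a bystander (spool, bowl, block, jar) is moved by more than 30 mm (distance of any of spool, bowl, block, jar from where it was at the start of the episode above 0.03 m).
It fails at once if the lid is flung or slammed (faster than 2 rad/s) (angular speed of lid above 2 rad/s).
It fails at once if the lid is forced onto the rod with more than 50 N (contact force between prop and lid above 50 N).
It also fails if it takes over 61 s, if anything falls off the work surface, if the arm or the gripper's body presses on something with over 40 N, if the wrist force passes 120 N, or if a joint passes its speed limit or range.

### The arm

A 6-joint arm with a two-finger parallel gripper is mounted at the origin on the work surface. World frame = base frame: x ahead of the robot, y to its left, z up, the work surface at z = 0. Lengths are in m, angles in rad, forces in N, time in s.
With the tool pointing down it reaches from about 0.3 to 0.775 m from the base axis. Payload 14.6 kg.
Tool frame: the origin (TCP) lies at the very end of the fingers, on their centre line; the grasp point (between the pads) lies 19 mm behind it; z points along the fingers, y is the line along which they close (so a half turn about z gives the same grasp; the last joint's range is limited). The gripper opens to 94 mm and grips with 3 to 60 N. Pads are 16 mm wide; open, the fingers measure 119 mm over their backs; the gripper's body (75 mm by 177 mm) begins 78 mm behind the grasp point.
Start: joints at [-1.267, 0.3, 1.521, -0, 1.321, -0.067], TCP at [0.199, -0.513, 0.205] pointing down, gripper open.
Joint ranges: [-3.03, 3.03], [-0.79, 2.21], [0.23, 2.52], [-1.04, 4.18], [0, 3.07], [-2.55, 2.55]. Speed limits (rad/s): [2.22, 2.22, 2.57, 3.14, 3.14, 3.14].

### API

Orientations are given as [roll, pitch, yaw] about the fixed x, y, z axes, in that order (R = Rz(yaw) Ry(pitch) Rx(roll)).
In Python, from station import telemetry, cams, hand_in, nets gives the robot as it stands.
- The arm moves only by the tool move_arm, never from a script. Its argument "increments" is a list of rows, each a list of 4 numbers: the shift along the tool's x, y, z in m, then the turn about the tool's z in rad. In form: [[tx, ty, tz, roll], ...]. A call has 1 to 20 rows; each row shifts and turns the commanded pose from where the row before left it, along the tool's axes as they then stand; what a row does not reach is not made up. A row lasts 1/8 s, in which the tool goes at most 62.5 mm and 10.7 degrees, less where a joint would pass 70% of its speed; a pose out of reach is approached as far as the arm can. A call is refused whole if a number of a shift passes 0.0625 or a number of a turn 0.188, either way. A call with a gripper value outside its range is refused whole. "grip" is the opening, from 0 (shut) to 1 (fully open), set as the call begins (left out, the last holds). The fingers move at their own pace and stop on an object; "force" is the grip in N (left out, the last holds). Time passes only in rows, so rows that do not move let the fingers close. It gives the time, the measured TCP pose, the force, the opening and the grip force at its end, in the units of the state.
- telemetry.get_obs(): the state, without advancing time (a new reading comes with each control period).
- cams.camera(name): name is "side" or "top"; returns the picture (384x512x3 uint8, blue, green, red); there is no depth.
- cams.camera_model(name): a dict with "intrinsics" (3x3 intrinsics, pixels), "k1" (the pictures are not rectified: a ray, as slopes to the right and down, at radius r is drawn at 1 + k1 r^2 times it, then the intrinsics apply), "xyz" and "attitude" of the camera in the world. Camera axes: x right, y up, looking along -z (the intrinsics and any distortion apply to the point x, -y, -z); pixel columns grow to the right and rows downward; lengths in m; the calibration is good to about 2 mm. A picture is of the moment at which its call begins. camera_model takes no time and is no camera call.
- hand_in(): hands the job in; it is judged then, once.
Trained networks look in the newest picture that a camera, given by its name, has taken for a name from the list of things; names that differ only in an ending like _2 or _b are one class to them, and where a whole thing is asked for, a point or a joint stands for the part that bears it (a point fixed in the world has none). Each returns a list of dicts, best first, with "conf" (0 to 1); they miss things now and then, are a little off and sometimes report something else, mostly with a low value. They report only what shows in the picture. A call takes as long as a camera call.
- nets.search_frame(camera, query): "extent" ([left, top, right, bottom] in pixels, round what is visible of it).
- nets.mark_of(camera, query): "centre" ([column, row] in pixels: a listed point, or the origin of a listed thing).
The state is a dict: "time_s": time; "qpos": joint angles; "joint_vel": joint speeds; "tau": joint torques, N m; "ee_pos": TCP position; "eef_rot": TCP orientation; "force": force on the tool from outside, world axes, zero at the start; "moment": the same for the moment, N m; "grip_width": finger opening in m; "grip_force": force on a finger pad.
Only numpy, scipy, OpenCV 4.12 (cv2) and the standard library are available. Lean on these libraries where they do the work, as an engineer would, in place of code of your own. Each camera call takes 0.05 s, during which the arm holds its last target. There are 200 camera calls.

## Working session

There is one attempt and no reset: what is moved stays moved. The work goes in short steps, Python scripts to look and compute and a tool call to move; the robot and the scene stay as the last step left them, time stands still between calls to the robot, and variables do not carry over. Pictures are saved under pics/ and viewed, at most 10 in all, crops included, and the job is handed in when it is done.

Besides the shell and the picture viewer there is one more tool, called after "Emit:" by a JSON object that holds its "name" and its "arguments". move_arm: Moves the arm, as the interface text tells. Its arguments: {"type":"object","properties":{"increments":{"type":"array"},"grip":{"type":"number"},"force":{"type":"number"}},"required":["increments"]}

```bash
ls; mkdir -p pics; python3 - <<'E'
from station import telemetry,cams,nets
import cv2,numpy as np
o=telemetry.get_obs();print(o['ee_pos'],o['eef_rot'],o['time_s'],o['grip_width'])
for c in('top','side'):
    im=cams.camera(c);cv2.imwrite(f'pics/{c}0.png',im)
    print(c,cams.camera_model(c))
    for q in('hinge','tab','slot','pivot','pin','grip','chest','spool','bowl','block','jar'):
        print(q,[(np.round(d['centre'],1),round(d['conf'],2)) for d in nets.mark_of(c,q)[:2]])
E
```

```text
pics
[ 0.19921637 -0.51236013  0.20489622] [-3.14044190e+00 -7.06001036e-05  3.70800348e-01] 0.0 0.09361174789894931
top {'intrinsics': array([[379.11755531,   0.        , 256.23491165],
       [  0.        , 379.11755531, 193.67041529],
       [  0.        ,   0.        ,   1.        ]]), 'k1': -0.11492733213362046, 'xyz': array([ 0.5232913 , -0.01043885,  0.95537225]), 'attitude': array([ 0.02739829,  0.03591798, -1.59724709])}
hinge [(array([215.1, 171.3]), 0.98)]
tab [(array([327.2, 178.4]), 0.75)]
slot [(array([278.8, 212.5]), 0.62)]
pivot [(array([287.5, 220.7]), 0.75)]
pin [(array([224., 204.]), 0.77), (array([211.9, 169.9]), 0.7)]
grip [(array([223.5, 229.6]), 0.57), (array([405.8, 169.8]), 0.22)]
chest [(array([264.8, 181.6]), 0.91)]
spool [(array([123.1, 235.5]), 0.87)]
bowl [(array([409.8, 174.7]), 0.74)]
block [(array([415.4, 229.3]), 0.61)]
jar [(array([122.9, 176.6]), 0.79), (array([279.5, 209.8]), 0.31)]
side {'intrinsics': array([[383.21008657,   0.        , 258.87790676],
       [  0.        , 383.21008657, 186.98417857],
       [  0.        ,   0.        ,   1.        ]]), 'k1': -0.12650510860140016, 'xyz': array([0.10190513, 0.89937686, 0.6960899 ]), 'attitude': array([ 1.03993417,  0.01813829, -2.66829942])}
hinge [(array([235.4, 208.9]), 0.97)]
tab [(array([275.1, 157.4]), 0.68)]
slot [(array([278.7, 183.3]), 0.6)]
pivot [(array([231.3, 208.9]), 0.71)]
pin [(array([260.1, 214.4]), 0.78)]
grip [(array([276.6, 220.5]), 0.58)]
chest [(array([255., 214.]), 0.75)]
spool [(array([236.2, 304.4]), 0.68)]
bowl [(array([294.6, 165.5]), 0.84)]
block [(array([336.4, 168.7]), 0.61), (array([287.5, 193.6]), 0.46)]
jar [(array([183.5, 286. ]), 0.89), (array([290.4, 192.7]), 0.65)]
```

```bash
cat > h.py <<'E'
import numpy as np
from scipy.optimize import least_squares
from scipy.spatial.transform import Rotation as R
from station import telemetry,cams,nets
def proj(c,P):
    m=cams.camera_model(c);q=R.from_euler('xyz',m['attitude']).inv().apply(np.atleast_2d(P)-m['xyz'])
    s=np.c_[q[:,0],-q[:,1]]/-q[:,2:];s=s*(1+m['k1']*(s**2).sum(1,keepdims=True))
    K=m['intrinsics'];return s@K[:2,:2].T+K[:2,2]
def pts(p):  # x,y,yaw,lid,prop
    x,y,w,l,a=p;C=R.from_euler('z',w);t=lambda v:C.apply(v)+[x,y,0]
    L=R.from_rotvec([-l,0,0]);lid=lambda v:t(L.apply(v)+[0,.110,.091])
    A=R.from_rotvec([a,0,0]);pr=lambda v:t(A.apply(v)+[-.089,-.060,.065])
    return dict(chest=t([0,0,0]),hinge=lid([0,0,0]),tab=lid([0,-.246,0.0025]),slot=lid([-.073,-.150,-.004]),pivot=pr([0,0,0]),pin=pr([.016,.145,0]),grip=pr([-.042,.145,0]))
def fit(obs,p0,free=(0,1,2,3,4)):
    free=list(free);p0=np.array(p0,float)
    def f(z):
        p=p0.copy();p[free]=z;P=pts(p)
        return np.concatenate([(proj(c,P[n])[0]-u) for c,n,u in obs])
    r=least_squares(f,p0[free],loss='soft_l1',f_scale=2);p=p0.copy();p[free]=r.x;return p,f(r.x).reshape(-1,2)
def world(name,top,side):
    return least_squares(lambda P:np.r_[proj('top',P)[0]-top,proj('side',P)[0]-side],[.5,0,.03]).x
E
python3 - <<'E'
from h import *
T=dict(hinge=(215.1,171.3),tab=(327.2,178.4),slot=(278.8,212.5),pivot=(287.5,220.7),pin=(224,204),grip=(223.5,229.6),chest=(264.8,181.6))
S=dict(hinge=(235.4,208.9),tab=(275.1,157.4),slot=(278.7,183.3),pin=(260.1,214.4),grip=(276.6,220.5),chest=(255,214))
obs=[('top',k,np.array(v)) for k,v in T.items()]+[('side',k,np.array(v)) for k,v in S.items()]
p,r=fit(obs,[.52,0,0,.1,0],(0,1,2,3));print(p)
for o,e in zip(obs,r):print(o[0],o[1],e.round(1))
for k,v in pts(p).items():print(k,v.round(4))
for n,a,b in(('spool',(123.1,235.5),(236.2,304.4)),('bowl',(409.8,174.7),(294.6,165.5)),('block',(415.4,229.3),(336.4,168.7)),('jar',(122.9,176.6),(183.5,286))):print(n,world(n,a,b).round(3))
E
```

```text
[ 0.5871448   0.00130417 -0.10717885  0.20072579  0.        ]
top hinge [1.1 1.2]
top tab [-2.9  0.9]
top slot [-0.6 -2.9]
top pivot [-0.9 -3.8]
top pin [1.7 1.1]
top grip [ 0.2 -0. ]
top chest [-0.3 -2.7]
side hinge [-1.4 -3.6]
side tab [1.8 0.5]
side slot [ 3.1 -0.9]
side pin [-0.1  1.7]
side grip [0.7 1.8]
side chest [ 0.8 -1. ]
chest [0.5871 0.0013 0.    ]
hinge [0.5989 0.1107 0.091 ]
tab [ 0.5732 -0.1285  0.1425]
slot [ 0.5105 -0.0285  0.117 ]
pivot [ 0.4922 -0.0488  0.065 ]
pin [0.5237 0.0936 0.065 ]
grip [0.466  0.0998 0.065 ]
spool [0.45  0.368 0.004]
bowl [ 0.592 -0.366  0.   ]
block [ 0.446 -0.375  0.012]
jar [ 0.604  0.369 -0.003]
```

View pics/top0.png

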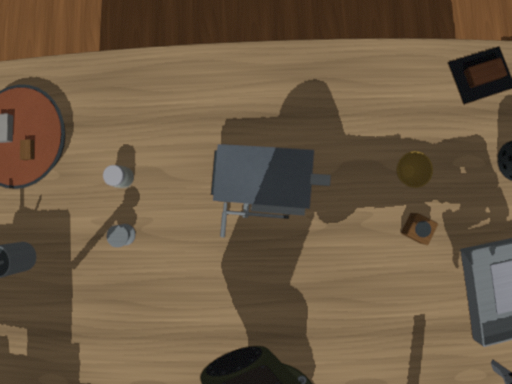

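View pics/side0.png

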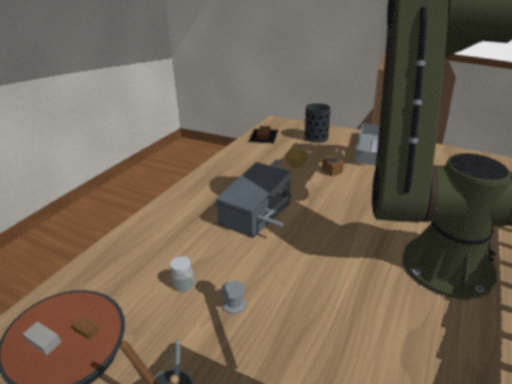

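Both views agree with the fit. The top view shows the lid centred near (265,180), the tab at (320,180) and the grip bar end at (223,230). The chest is at about (0.587, 0.001) with yaw -0.107, and the lid is about 0.2 rad open. I'm going above the tab.

Emit:
{"name": "move_arm", "arguments": {"increments": [[0, 0, -0.009, -0.182], [0, 0, -0.009, -0.182], [0, 0, -0.009, -0.182], [0, 0, -0.009, -0.182], [0, 0, -0.009, -0.182], [0, 0, -0.009, -0.182], [0.035, 0.0276, 0, 0], [0.035, 0.0276, 0, 0], [0.035, 0.0276, 0, 0], [0.035, 0.0276, 0, 0], [0.035, 0.0276, 0, 0], [0.035, 0.0276, 0, 0], [0.035, 0.0276, 0, 0], [0.035, 0.0276, 0, 0], [0.035, 0.0276, 0, 0], [0.035, 0.0276, 0, 0], [0.035, 0.0276, 0, 0], [0.035, 0.0276, 0, 0]], "grip": 1}}

```text
time_s: 3.45
ee_pos: [0.5747, -0.1296, 0.2595]
eef_rot: [3.141, 0.0, 1.463]
force: [-0.3, -0.2, 0.5]
grip_width: 0.0944
grip_force: 0.0
```

```bash
cat >> h.py <<'E'
def look(p0,free,names=('hinge','tab','slot','pivot','pin','grip','chest'),skip=()):
    obs=[]
    for c in('top','side'):
        cams.camera(c);P=pts(p0)
        for q in names:
            for d in nets.mark_of(c,q)[:2]:
                u=np.array(d['centre'])
                if d['conf']>.4 and (c,q) not in skip and np.hypot(*(proj(c,P[q])[0]-u))<25: obs.append((c,q,u));break
    p,r=fit(obs,p0,free)
    print(p.round(4),[(o[0][0],o[1],*e.round(1)) for o,e in zip(obs,r)])
    o=telemetry.get_obs();print('tcp',o['ee_pos'].round(4),o['eef_rot'].round(3),'t',o['time_s'])
    C=R.from_euler('z',-p[2]);ch=lambda v:C.apply(v-np.array([p[0],p[1],0])).round(4)
    print('chest frame: tcp',ch(o['ee_pos']),{k:ch(v).tolist() for k,v in pts(p).items()})
    return p
E
python3 - <<'E'
from h import *
look([.587,.0013,-.107,.2,0],(0,1,2,3))
E
```

```text
[ 0.5879  0.0038 -0.1145  0.195   0.    ] [('t', 'hinge', np.float64(0.9), np.float64(-1.4)), ('t', 'tab', np.float64(1.0), np.float64(-1.3)), ('t', 'slot', np.float64(-3.2), np.float64(-1.7)), ('t', 'pivot', np.float64(-0.7), np.float64(-5.1)), ('t', 'pin', np.float64(0.2), np.float64(1.1)), ('t', 'grip', np.float64(-2.0), np.float64(0.5)), ('t', 'chest', np.float64(-0.2), np.float64(2.2)), ('s', 'hinge', np.float64(1.9), np.float64(-4.0)), ('s', 'tab', np.float64(0.1), np.float64(-0.3)), ('s', 'slot', np.float64(2.6), np.float64(0.8)), ('s', 'pivot', np.float64(2.9), np.float64(2.7)), ('s', 'pin', np.float64(1.1), np.float64(-0.4)), ('s', 'chest', np.float64(-2.1), np.float64(-1.1))]
tcp [ 0.5738 -0.1309  0.2595] [3.142 0.    1.463] t 4.25
chest frame: tcp [ 0.0014 -0.1354  0.2595] {'chest': [0.0, 0.0, 0.0], 'hinge': [-0.0, 0.11, 0.091], 'tab': [0.0, -0.1309, 0.1411], 'slot': [-0.073, -0.0379, 0.1161], 'pivot': [-0.089, -0.06, 0.065], 'pin': [-0.073, 0.085, 0.065], 'grip': [-0.131, 0.085, 0.065]}
```

Emit:
{"name": "move_arm", "arguments": {"increments": [[0, 0, 0.022, 0], [0, 0, 0.022, 0], [0, 0, 0.022, 0], [0, 0, 0.022, 0], [0, 0, 0.022, 0], [0, 0, 0.022, 0], [0, 0, 0, 0]]}}

```text
time_s: 5.12
ee_pos: [0.5732, -0.1305, 0.1262]
eef_rot: [-3.139, -0.001, 1.463]
force: [-0.7, -0.2, 0.4]
grip_width: 0.0941
grip_force: 0.0
```

Emit:
{"name": "move_arm", "arguments": {"increments": [[0, 0, 0, 0], [0, 0, 0, 0], [0, 0, 0, 0], [0, 0, 0, 0], [0, 0, 0, 0], [0, 0, 0, 0]], "grip": 0, "force": 25}}

```text
time_s: 5.88
ee_pos: [0.5738, -0.1307, 0.1275]
eef_rot: [-3.142, -0.0, 1.463]
force: [-0.4, 0.4, 0.2]
grip_width: 0.0376
grip_force: 0.0
```

```bash
python3 - <<'E'
import numpy as np
# arc of the tab: shifts from 0.2 rad, radius .247
a=np.linspace(.2,1.1,19);y=-.247*np.cos(a);z=.247*np.sin(a)
for i,(u,v) in enumerate(zip(np.diff(y),np.diff(z))):print(i,round(a[i+1],3),round(u,4),round(-v,4))
E
```

```text
0 0.25 0.0028 -0.012
1 0.3 0.0034 -0.0119
2 0.35 0.0039 -0.0117
3 0.4 0.0045 -0.0115
4 0.45 0.0051 -0.0113
5 0.5 0.0056 -0.011
6 0.55 0.0062 -0.0107
7 0.6 0.0067 -0.0104
8 0.65 0.0072 -0.01
9 0.7 0.0077 -0.0096
10 0.75 0.0082 -0.0092
11 0.8 0.0086 -0.0088
12 0.85 0.0091 -0.0084
13 0.9 0.0095 -0.0079
14 0.95 0.0099 -0.0074
15 1.0 0.0102 -0.0069
16 1.05 0.0106 -0.0064
17 1.1 0.0109 -0.0059
```

Fingers are still closing.

Emit:
{"name": "move_arm", "arguments": {"increments": [[0, 0, 0, 0], [0, 0, 0, 0], [0, 0, 0, 0], [0, 0, 0, 0]]}}

```text
time_s: 6.38
ee_pos: [0.5742, -0.1308, 0.1275]
eef_rot: [3.141, 0.0, 1.463]
force: [6.2, -0.2, -2.8]
grip_width: 0.0233
grip_force: 25.0
```

Emit:
{"name": "move_arm", "arguments": {"increments": [[0.0028, 0, -0.012, 0], [0.0034, 0, -0.0119, 0], [0.0039, 0, -0.0117, 0], [0.0045, 0, -0.0115, 0], [0.0051, 0, -0.0113, 0], [0.0056, 0, -0.011, 0], [0, 0, 0, 0]]}}

```text
time_s: 7.25
ee_pos: [0.5769, -0.1062, 0.1979]
eef_rot: [3.14, 0.002, 1.463]
force: [2.1, -6.6, 3.7]
grip_width: 0.0233
grip_force: 25.0
```

Emit:
{"name": "move_arm", "arguments": {"increments": [[0.0062, 0, -0.0107, 0], [0.0067, 0, -0.0104, 0], [0.0072, 0, -0.01, 0], [0.0077, 0, -0.0096, 0], [0.0082, 0, -0.0092, 0], [0.0086, 0, -0.0088, 0], [0.0091, 0, -0.0084, 0], [0.0095, 0, -0.0079, 0], [0.0099, 0, -0.0074, 0], [0.0102, 0, -0.0069, 0], [0.0106, 0, -0.0064, 0], [0.0109, 0, -0.0059, 0], [0, 0, 0, 0]]}}

```text
time_s: 8.88
ee_pos: [0.5883, -0.0027, 0.3016]
eef_rot: [3.137, 0.003, 1.462]
force: [-2.4, -9.8, 21.2]
grip_width: 0.0211
grip_force: 25.0
```

Emit:
{"name": "move_arm", "arguments": {"increments": [[0, 0, 0, 0], [0, 0, 0, 0], [0, 0, 0, 0], [0, 0, 0, 0], [0, 0, 0, 0]], "grip": 0.7}}

```text
time_s: 9.5
ee_pos: [0.5879, -0.0014, 0.2983]
eef_rot: [-3.141, -0.0, 1.463]
force: [-0.5, 0.1, -1.2]
grip_width: 0.0649
grip_force: 0.0
```

```bash
python3 - <<'E'
from h import *
import cv2
look([.5875,.0025,-.111,1.08,0],(3,))
a=cams.camera('top')[100:280,150:390];b=cams.camera('side')[100:280,150:390]
cv2.imwrite('pics/a1.png',cv2.resize(np.vstack([a,b]),None,fx=1.66,fy=1.66))
E
```

```text
[ 0.5875  0.0025 -0.111   0.9951  0.    ] [('t', 'slot', np.float64(-0.8), np.float64(-1.2)), ('t', 'pivot', np.float64(-0.4), np.float64(-3.9)), ('t', 'pin', np.float64(-0.2), np.float64(0.7)), ('s', 'hinge', np.float64(1.8), np.float64(-2.7)), ('s', 'tab', np.float64(0.4), np.float64(-1.0)), ('s', 'slot', np.float64(4.4), np.float64(1.6)), ('s', 'pivot', np.float64(0.1), np.float64(-1.1)), ('s', 'pin', np.float64(-0.6), np.float64(-0.2)), ('s', 'grip', np.float64(-0.1), np.float64(0.0)), ('s', 'chest', np.float64(-1.4), np.float64(-1.3))]
tcp [ 0.5879 -0.0014  0.2985] [ 3.142 -0.     1.463] t 10.3
chest frame: tcp [ 0.0008 -0.0038  0.2985] {'chest': [0.0, 0.0, 0.0], 'hinge': [-0.0, 0.11, 0.091], 'tab': [-0.0, -0.0218, 0.2987], 'slot': [-0.073, 0.025, 0.2146], 'pivot': [-0.089, -0.06, 0.065], 'pin': [-0.073, 0.085, 0.065], 'grip': [-0.131, 0.085, 0.065]}
```

View pics/a1.png

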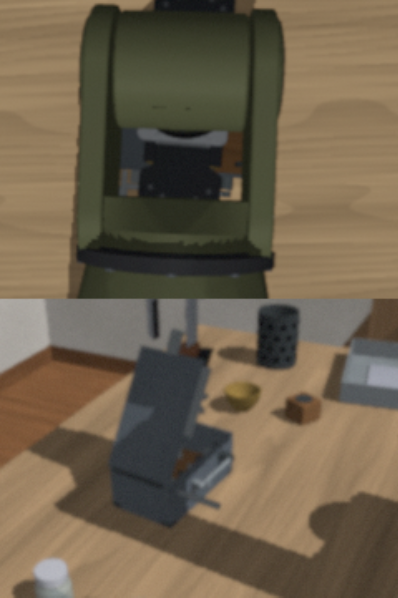

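Emit:
{"name": "move_arm", "arguments": {"increments": [[0, 0, -0.025, 0], [0, 0, -0.025, 0], [0, 0, -0.025, 0], [0, 0, -0.025, 0], [0.0111, -0.0182, 0, 0], [0.0111, -0.0182, 0, 0], [0.0111, -0.0182, 0, 0], [0.0111, -0.0182, 0, 0], [0.0111, -0.0182, 0, 0], [0.0111, -0.0182, 0, 0], [0.0111, -0.0182, 0, 0], [0.0111, -0.0182, 0, 0]], "grip": 1}}

```text
time_s: 11.9
ee_pos: [0.4518, 0.1032, 0.3985]
eef_rot: [3.141, -0.0, 1.463]
force: [-0.2, 0.5, -0.2]
grip_width: 0.0938
grip_force: 0.0
```

```bash
python3 - <<'E'
from h import *
import cv2
look([.5875,.0025,-.111,1.05,0],(3,))
a=cams.camera('top')[100:280,150:390]
cv2.imwrite('pics/a2.png',cv2.resize(a,None,fx=2,fy=2))
E
```

```text
[ 0.5875  0.0025 -0.111   1.0212  0.    ] [('t', 'hinge', np.float64(0.5), np.float64(2.8)), ('t', 'tab', np.float64(0.5), np.float64(-0.9)), ('t', 'slot', np.float64(-2.1), np.float64(1.5)), ('t', 'pivot', np.float64(-2.2), np.float64(-6.5)), ('t', 'pin', np.float64(0.5), np.float64(1.4)), ('t', 'grip', np.float64(0.3), np.float64(0.7)), ('t', 'chest', np.float64(0.5), np.float64(-1.4)), ('s', 'hinge', np.float64(4.7), np.float64(-4.3)), ('s', 'tab', np.float64(-0.8), np.float64(2.4)), ('s', 'slot', np.float64(2.6), np.float64(1.7)), ('s', 'pivot', np.float64(1.0), np.float64(1.5)), ('s', 'pin', np.float64(-0.2), np.float64(-1.1)), ('s', 'grip', np.float64(2.4), np.float64(0.0)), ('s', 'chest', np.float64(24.4), np.float64(3.4))]
tcp [0.4527 0.1025 0.3984] [-3.142 -0.     1.463] t 12.7
chest frame: tcp [-0.145   0.0845  0.3984] {'chest': [0.0, 0.0, 0.0], 'hinge': [-0.0, 0.11, 0.091], 'tab': [0.0, -0.0164, 0.3021], 'slot': [-0.073, 0.0282, 0.2168], 'pivot': [-0.089, -0.06, 0.065], 'pin': [-0.073, 0.085, 0.065], 'grip': [-0.131, 0.085, 0.065]}
```

View pics/a2.png

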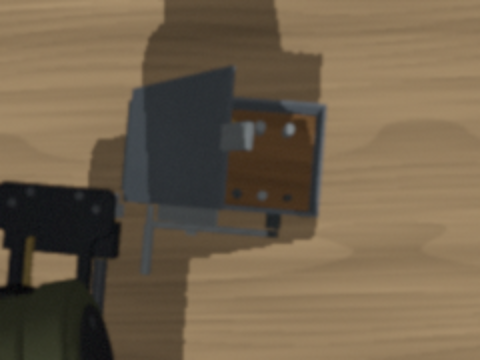

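The crop shows the lid tab at about crop (238,136), roughly 1.03 rad open. I'll nudge the lid to about 1.15 with closed fingers, so the slot lips clear the pin's swing.

Emit:
{"name": "move_arm", "arguments": {"increments": [[-0.0206, 0.0181, 0, 0], [-0.0206, 0.0181, 0, 0], [-0.0206, 0.0181, 0, 0], [-0.0206, 0.0181, 0, 0], [-0.0206, 0.0181, 0, 0], [-0.0206, 0.0181, 0, 0], [-0.0206, 0.0181, 0, 0], [-0.0206, 0.0181, 0, 0], [0, 0, 0.025, 0], [0, 0, 0.025, 0], [0, 0, 0.025, 0], [0, 0, 0.025, 0], [0, 0, 0.025, 0]], "grip": 0}}

```text
time_s: 14.38
ee_pos: [0.5788, -0.0769, 0.2726]
eef_rot: [-3.142, -0.0, 1.463]
force: [-0.6, 0.4, -0.2]
grip_width: 0.0006
grip_force: 0.0
```

Emit:
{"name": "move_arm", "arguments": {"increments": [[0.015, 0, 0, 0], [0.015, 0, 0, 0], [0.015, 0, 0, 0], [0.005, 0, 0, 0], [0.005, 0, 0, 0], [0.005, 0, 0, 0], [0.005, 0, 0, 0], [0.005, 0, 0, 0], [0.005, 0, 0, 0], [0, 0, 0, 0]]}}

```text
time_s: 15.62
ee_pos: [0.5872, -0.002, 0.2742]
eef_rot: [3.14, 0.0, 1.463]
force: [0.4, -1.0, 1.3]
grip_width: 0.0007
grip_force: 0.7
```

Emit:
{"name": "move_arm", "arguments": {"increments": [[-0.025, 0, 0, 0], [-0.025, 0, 0, 0], [0, 0, -0.04, 0], [0, 0, -0.04, 0], [0, 0, -0.045, 0], [0.0175, -0.0181, 0, 0], [0.0175, -0.0181, 0, 0], [0.0175, -0.0181, 0, 0], [0.0175, -0.0181, 0, 0], [0.0175, -0.0181, 0, 0], [0.0175, -0.0181, 0, 0], [0.0175, -0.0181, 0, 0], [0.0175, -0.0181, 0, 0], [0, 0, 0, 0]], "grip": 0.75}}

```text
time_s: 17.38
ee_pos: [0.4521, 0.1037, 0.3989]
eef_rot: [3.141, -0.001, 1.465]
force: [-0.5, -0.3, -0.0]
grip_width: 0.0707
grip_force: 0.0
```

Emit:
{"name": "move_arm", "arguments": {"increments": [[0, 0, 0, -0.174], [0, 0, 0, -0.174], [0, 0, 0, -0.174], [0, 0, 0, -0.174], [0, 0, 0, -0.174], [0, 0, 0, -0.174], [0, 0, 0, -0.174], [0, 0, 0, -0.174], [0, 0, 0, -0.174], [0, 0, 0, 0]]}}

```text
time_s: 18.62
ee_pos: [0.4531, 0.1024, 0.3983]
eef_rot: [3.142, -0.0, 3.027]
force: [-0.5, 1.0, -0.2]
grip_width: 0.0708
grip_force: 0.0
```

```bash
python3 - <<'E'
from h import *
look([.5875,.0025,-.111,1.12,0],(3,),names=('hinge','tab','slot','pin','grip'))
E
```

```text
[ 0.5875  0.0025 -0.111   1.1486  0.    ] [('t', 'hinge', np.float64(2.2), np.float64(0.8)), ('t', 'tab', np.float64(0.8), np.float64(0.9)), ('t', 'slot', np.float64(-2.1), np.float64(-3.1)), ('t', 'pin', np.float64(2.2), np.float64(0.9)), ('t', 'grip', np.float64(1.0), np.float64(-0.9)), ('s', 'hinge', np.float64(-0.3), np.float64(-1.3)), ('s', 'tab', np.float64(-1.4), np.float64(0.4)), ('s', 'slot', np.float64(4.3), np.float64(2.7)), ('s', 'pin', np.float64(-1.2), np.float64(1.5)), ('s', 'grip', np.float64(-0.4), np.float64(2.1))]
tcp [0.4527 0.1028 0.3985] [ 3.142 -0.     3.029] t 19.225
chest frame: tcp [-0.1451  0.0847  0.3985] {'chest': [0.0, 0.0, 0.0], 'hinge': [-0.0, 0.11, 0.091], 'tab': [0.0, 0.0115, 0.3164], 'slot': [-0.073, 0.0449, 0.2262], 'pivot': [-0.089, -0.06, 0.065], 'pin': [-0.073, 0.085, 0.065], 'grip': [-0.131, 0.085, 0.065]}
```

Emit:
{"name": "move_arm", "arguments": {"increments": [[0, 0, 0.03, 0], [0, 0, 0.03, 0], [0, 0, 0.03, 0], [0, 0, 0.03, 0], [0, 0, 0.03, 0], [0, 0, 0.03, 0], [0, 0, 0.03, 0], [0, 0, 0.03, 0], [0, 0, 0.03, 0], [0, 0, 0.03, 0], [0, 0, 0.03, 0], [0, 0, 0.018, 0], [0, 0, 0, 0]]}}

```text
time_s: 20.85
ee_pos: [0.4521, 0.1027, 0.0496]
eef_rot: [-3.141, -0.002, 3.029]
force: [0.8, -0.4, 0.4]
grip_width: 0.0702
grip_force: 0.0
```

Emit:
{"name": "move_arm", "arguments": {"increments": [[0, 0, 0, 0], [0, 0, 0, 0], [0, 0, 0, 0], [0, 0, 0, 0], [0, 0, 0, 0], [0, 0, 0, 0], [0, 0, 0, 0], [0, 0, 0, 0]], "grip": 0, "force": 15}}

```text
time_s: 21.85
ee_pos: [0.4528, 0.1038, 0.0505]
eef_rot: [3.14, 0.0, 3.029]
force: [0.8, 10.1, -0.9]
grip_width: 0.0112
grip_force: 15.0
```

```bash
python3 - <<'E'
import numpy as np
a=np.linspace(0,1.12,21);y=.145*np.cos(a);z=.145*np.sin(a)
print([[0,round(u,4),round(-v,4),0] for u,v in zip(np.diff(y),np.diff(z))])
E
```

```text
[[0, np.float64(-0.0002), np.float64(-0.0081), 0], [0, np.float64(-0.0007), np.float64(-0.0081), 0], [0, np.float64(-0.0011), np.float64(-0.008), 0], [0, np.float64(-0.0016), np.float64(-0.008), 0], [0, np.float64(-0.002), np.float64(-0.0079), 0], [0, np.float64(-0.0025), np.float64(-0.0077), 0], [0, np.float64(-0.0029), np.float64(-0.0076), 0], [0, np.float64(-0.0033), np.float64(-0.0074), 0], [0, np.float64(-0.0037), np.float64(-0.0072), 0], [0, np.float64(-0.0041), np.float64(-0.007), 0], [0, np.float64(-0.0045), np.float64(-0.0068), 0], [0, np.float64(-0.0049), np.float64(-0.0065), 0], [0, np.float64(-0.0052), np.float64(-0.0062), 0], [0, np.float64(-0.0056), np.float64(-0.0059), 0], [0, np.float64(-0.0059), np.float64(-0.0056), 0], [0, np.float64(-0.0062), np.float64(-0.0052), 0], [0, np.float64(-0.0065), np.float64(-0.0049), 0], [0, np.float64(-0.0067), np.float64(-0.0045), 0], [0, np.float64(-0.007), np.float64(-0.0041), 0], [0, np.float64(-0.0072), np.float64(-0.0037), 0]]
```

Emit:
{"name": "move_arm", "arguments": {"increments": [[0, 0.0008, -0.0081, 0], [0, 0.0003, -0.0081, 0], [0, -0.0001, -0.008, 0], [0, -0.0016, -0.008, 0], [0, -0.002, -0.0079, 0], [0, -0.0025, -0.0077, 0], [0, -0.0029, -0.0076, 0], [0, -0.0033, -0.0074, 0], [0, -0.0037, -0.0072, 0], [0, -0.0041, -0.007, 0], [0, -0.0045, -0.0068, 0], [0, -0.0049, -0.0065, 0], [0, 0, 0, 0]]}}

```text
time_s: 23.48
ee_pos: [0.449, 0.0725, 0.1403]
eef_rot: [-3.138, -0.001, 3.028]
force: [2.3, -13.3, -11.1]
grip_width: 0.0112
grip_force: 15.0
```

```bash
python3 - <<'E'
from h import *
look([.5875,.0025,-.111,1.149,.67],(3,4),names=('hinge','tab','slot','pivot','pin','grip'))
print(telemetry.get_obs()['force'])
E
```

```text
[ 0.5875  0.0025 -0.111   1.143   0.6633] [('t', 'hinge', np.float64(2.4), np.float64(-1.6)), ('t', 'tab', np.float64(-0.1), np.float64(0.5)), ('t', 'slot', np.float64(-0.7), np.float64(0.4)), ('t', 'pivot', np.float64(-1.8), np.float64(-2.7)), ('t', 'pin', np.float64(1.7), np.float64(1.0)), ('t', 'grip', np.float64(1.4), np.float64(1.1)), ('s', 'hinge', np.float64(1.5), np.float64(-3.1)), ('s', 'slot', np.float64(2.9), np.float64(1.5)), ('s', 'pivot', np.float64(2.9), np.float64(5.4)), ('s', 'pin', np.float64(0.0), np.float64(1.0)), ('s', 'grip', np.float64(16.3), np.float64(4.6))]
tcp [0.449  0.0727 0.1401] [-3.138e+00 -1.000e-03  3.028e+00] t 24.175
chest frame: tcp [-0.1454  0.0545  0.1401] {'chest': [0.0, 0.0, 0.0], 'hinge': [-0.0, 0.11, 0.091], 'tab': [0.0, 0.0102, 0.3159], 'slot': [-0.073, 0.0441, 0.2258], 'pivot': [-0.089, -0.06, 0.065], 'pin': [-0.073, 0.0543, 0.1543], 'grip': [-0.131, 0.0543, 0.1543]}
[  3.07378068 -14.39459467 -10.24703057]
```

Emit:
{"name": "move_arm", "arguments": {"increments": [[0, -0.0062, -0.0062, 0], [0, -0.0066, -0.0059, 0], [0, -0.0064, -0.0056, 0], [0, -0.0062, -0.0052, 0], [0, -0.0065, -0.0049, 0], [0, -0.0067, -0.0045, 0], [0, -0.007, -0.0041, 0], [0, -0.0072, -0.0037, 0], [0, 0, 0, 0], [0, 0, 0, 0]]}}

```text
time_s: 25.42
ee_pos: [0.4438, 0.022, 0.1819]
eef_rot: [3.141, 0.001, 3.029]
force: [-2.6, 3.6, 7.2]
grip_width: 0.011
grip_force: 15.0
```

```bash
python3 - <<'E'
from h import *
look([.5875,.0025,-.111,1.149,1.1],(3,4),names=('hinge','tab','slot','pivot','pin','grip'))
print(telemetry.get_obs()['force'])
E
```

```text
[ 0.5875  0.0025 -0.111   1.1648  1.1295] [('t', 'hinge', np.float64(2.1), np.float64(-1.2)), ('t', 'tab', np.float64(1.0), np.float64(2.2)), ('t', 'slot', np.float64(-2.5), np.float64(-1.2)), ('t', 'pivot', np.float64(-1.0), np.float64(-5.3)), ('t', 'pin', np.float64(2.0), np.float64(1.2)), ('t', 'grip', np.float64(-0.2), np.float64(3.3)), ('s', 'hinge', np.float64(0.3), np.float64(-3.7)), ('s', 'tab', np.float64(-3.0), np.float64(2.5)), ('s', 'slot', np.float64(2.5), np.float64(0.5)), ('s', 'pivot', np.float64(0.4), np.float64(2.7)), ('s', 'pin', np.float64(-1.7), np.float64(1.1)), ('s', 'grip', np.float64(1.2), np.float64(2.1))]
tcp [0.4438 0.0221 0.1818] [3.141e+00 1.000e-03 3.029e+00] t 26.125
chest frame: tcp [-0.145   0.0035  0.1818] {'chest': [0.0, 0.0, 0.0], 'hinge': [-0.0, 0.11, 0.091], 'tab': [-0.0, 0.0152, 0.318], 'slot': [-0.073, 0.0471, 0.2272], 'pivot': [-0.089, -0.06, 0.065], 'pin': [-0.073, 0.0019, 0.1961], 'grip': [-0.131, 0.0019, 0.1961]}
[-0.64179247  4.00387711  7.12546157]
```

Emit:
{"name": "move_arm", "arguments": {"increments": [[0, 0, 0, 0], [0, 0, 0, 0], [0, 0, 0, 0], [0, 0, 0, 0], [0, 0, -0.01, 0], [0, 0, -0.028, 0], [0, 0, -0.028, 0], [0, 0, -0.028, 0], [0, 0, -0.03, 0], [0, 0, -0.05, 0], [0, 0, -0.05, 0]], "grip": 0.4}}

```text
time_s: 27.5
ee_pos: [0.4431, 0.022, 0.4071]
eef_rot: [3.142, 0.001, 3.029]
force: [-0.1, 0.2, 0.4]
grip_width: 0.0378
grip_force: 0.0
```

Emit:
{"name": "move_arm", "arguments": {"increments": [[0, 0, 0, 0.174], [0, 0, 0, 0.174], [0, 0, 0, 0.174], [0, 0, 0, 0.174], [0, 0, 0, 0.174], [0, 0, 0, 0.174], [0, 0, 0, 0.174], [0, 0, 0, 0.174], [0, 0, 0, 0.174], [0.001, 0.029, 0, 0], [0.001, 0.029, 0, 0], [0.001, 0.029, 0, 0], [0.001, 0.029, 0, 0], [0, 0.03, 0, 0], [0, 0, 0, 0], [0, 0, 0, 0]], "grip": 0.6}}

```text
time_s: 29.5
ee_pos: [0.5886, 0.0103, 0.4053]
eef_rot: [3.141, 0.0, 1.463]
force: [-0.4, 0.5, -1.0]
grip_width: 0.0562
grip_force: 0.0
```

```bash
python3 - <<'E'
from h import *
look([.5875,.0025,-.111,1.149,1.12],(3,4),names=('hinge','tab','slot','pivot','pin','grip'))
E
```

```text
[ 0.5875  0.0025 -0.111   1.1818  1.1302] [('t', 'hinge', np.float64(1.7), np.float64(-1.3)), ('s', 'hinge', np.float64(0.7), np.float64(-3.3)), ('s', 'tab', np.float64(-0.7), np.float64(0.4)), ('s', 'slot', np.float64(1.2), np.float64(2.2)), ('s', 'pivot', np.float64(2.6), np.float64(2.8)), ('s', 'pin', np.float64(1.8), np.float64(1.6)), ('s', 'grip', np.float64(-1.3), np.float64(-1.2))]
tcp [0.5891 0.0102 0.4048] [-3.142 -0.     1.463] t 30.2
chest frame: tcp [0.0008 0.0078 0.4048] {'chest': [0.0, 0.0, 0.0], 'hinge': [-0.0, 0.11, 0.091], 'tab': [0.0, 0.019, 0.3196], 'slot': [-0.073, 0.0494, 0.2283], 'pivot': [-0.089, -0.06, 0.065], 'pin': [-0.073, 0.0018, 0.1962], 'grip': [-0.131, 0.0018, 0.1962]}
```

Emit:
{"name": "move_arm", "arguments": {"increments": [[0.003, 0, 0.024, 0], [0, 0, 0.024, 0], [0, 0, 0.024, 0], [0, 0, 0.023, 0], [0, 0, 0, 0]]}}

```text
time_s: 30.82
ee_pos: [0.589, 0.0132, 0.3085]
eef_rot: [-3.139, 0.0, 1.463]
force: [0.3, -0.1, 0.8]
grip_width: 0.0563
grip_force: 0.0
```

Emit:
{"name": "move_arm", "arguments": {"increments": [[0, 0, 0, 0], [0, 0, 0, 0], [0, 0, 0, 0], [0, 0, 0, 0], [0, 0, 0, 0], [0, 0, 0, 0]], "grip": 0, "force": 20}}

```text
time_s: 31.58
ee_pos: [0.5899, 0.0131, 0.3102]
eef_rot: [3.14, -0.0, 1.463]
force: [5.4, -0.6, 1.5]
grip_width: 0.0238
grip_force: 20.0
```

```bash
python3 - <<'E'
import numpy as np
a=np.linspace(1.16,.78,14);y=-.25*np.cos(a);z=.25*np.sin(a)
print([(round(float(u),4),round(float(-v),4)) for u,v in zip(np.diff(y),np.diff(z))])
E
```

```text
[(-0.0067, 0.003), (-0.0066, 0.0032), (-0.0065, 0.0034), (-0.0064, 0.0036), (-0.0063, 0.0038), (-0.0061, 0.004), (-0.006, 0.0041), (-0.0059, 0.0043), (-0.0058, 0.0045), (-0.0056, 0.0046), (-0.0055, 0.0048), (-0.0054, 0.005), (-0.0052, 0.0051)]
```

Gripped the tab; lowering to about 0.9 rad.

Emit:
{"name": "move_arm", "arguments": {"increments": [[-0.0067, 0, 0.003, 0], [-0.0066, 0, 0.0032, 0], [-0.0065, 0, 0.0034, 0], [-0.0064, 0, 0.0036, 0], [-0.0063, 0, 0.0038, 0], [-0.0061, 0, 0.004, 0], [-0.006, 0, 0.0041, 0], [-0.0059, 0, 0.0043, 0], [0, 0, 0, 0]]}}

```text
time_s: 32.7
ee_pos: [0.5843, -0.038, 0.2805]
eef_rot: [3.14, 0.001, 1.462]
force: [6.2, -5.4, 1.4]
grip_width: 0.0238
grip_force: 20.0
```

```bash
python3 - <<'E'
from h import *
import cv2
look([.5875,.0025,-.111,.93,1.12],(3,4),names=('hinge','tab','slot','pivot','pin','grip'))
b=cams.camera('side')[130:260,190:340]
cv2.imwrite('pics/a3.png',cv2.resize(b,None,fx=4,fy=4,interpolation=cv2.INTER_CUBIC))
E
```

```text
[ 0.5875  0.0025 -0.111   0.906   1.1315] [('t', 'hinge', np.float64(1.5), np.float64(-2.5)), ('t', 'slot', np.float64(-0.6), np.float64(-1.6)), ('s', 'hinge', np.float64(-0.9), np.float64(-3.6)), ('s', 'tab', np.float64(-1.6), np.float64(2.7)), ('s', 'slot', np.float64(1.0), np.float64(2.6)), ('s', 'pivot', np.float64(1.2), np.float64(2.6)), ('s', 'pin', np.float64(0.2), np.float64(-0.5)), ('s', 'grip', np.float64(-0.0), np.float64(0.6))]
tcp [ 0.5843 -0.0379  0.2806] [3.140e+00 1.000e-03 1.462e+00] t 33.4
chest frame: tcp [ 0.0013 -0.0405  0.2806] {'chest': [0.0, 0.0, 0.0], 'hinge': [-0.0, 0.11, 0.091], 'tab': [0.0, -0.0398, 0.2862], 'slot': [-0.073, 0.0143, 0.2066], 'pivot': [-0.089, -0.06, 0.065], 'pin': [-0.073, 0.0017, 0.1962], 'grip': [-0.131, 0.0017, 0.1962]}
```

View pics/a3.png

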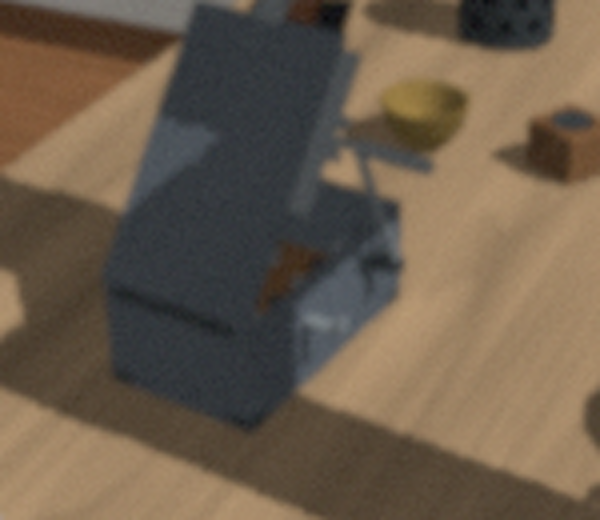

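The side crop shows the pin, with the bar at about crop (390,155), entering under the flange at the slot (340,130). I'll continue gently.

Emit:
{"name": "move_arm", "arguments": {"increments": [[-0.0029, 0, 0.0022, 0], [-0.0029, 0, 0.0023, 0], [-0.0028, 0, 0.0023, 0], [-0.0028, 0, 0.0023, 0], [-0.0028, 0, 0.0024, 0], [0, 0, 0, 0]]}}

```text
time_s: 34.2
ee_pos: [0.5828, -0.0518, 0.2692]
eef_rot: [3.14, 0.001, 1.462]
force: [5.4, -4.1, 3.0]
grip_width: 0.0236
grip_force: 20.0
```

Emit:
{"name": "move_arm", "arguments": {"increments": [[-0.0028, 0, 0.0024, 0], [-0.0027, 0, 0.0025, 0], [-0.0027, 0, 0.0025, 0], [0, 0, 0, 0]]}}

```text
time_s: 34.7
ee_pos: [0.5819, -0.06, 0.2617]
eef_rot: [3.14, 0.001, 1.462]
force: [5.6, -5.0, 1.8]
grip_width: 0.0234
grip_force: 20.0
```

```bash
python3 - <<'E'
from h import *
look([.5875,.0025,-.111,.83,1.12],(3,4),names=('hinge','tab','slot','pivot','pin','grip'))
E
```

```text
[ 0.5875  0.0025 -0.111   0.8005  1.097 ] [('t', 'hinge', np.float64(0.1), np.float64(0.1)), ('t', 'slot', np.float64(-2.5), np.float64(-0.2)), ('s', 'hinge', np.float64(3.1), np.float64(-4.8)), ('s', 'tab', np.float64(0.7), np.float64(0.3)), ('s', 'slot', np.float64(1.7), np.float64(1.7)), ('s', 'pivot', np.float64(2.1), np.float64(3.0)), ('s', 'pin', np.float64(-3.4), np.float64(-1.5)), ('s', 'grip', np.float64(0.6), np.float64(0.5))]
tcp [ 0.5819 -0.06    0.2617] [3.140e+00 1.000e-03 1.462e+00] t 35.4
chest frame: tcp [ 0.0013 -0.0627  0.2617] {'chest': [0.0, 0.0, 0.0], 'hinge': [-0.0, 0.11, 0.091], 'tab': [0.0, -0.0595, 0.2693], 'slot': [-0.073, 0.0027, 0.1959], 'pivot': [-0.089, -0.06, 0.065], 'pin': [-0.073, 0.0062, 0.194], 'grip': [-0.131, 0.0062, 0.194]}
```

Emit:
{"name": "move_arm", "arguments": {"increments": [[-0.0014, 0, 0.0013, 0], [-0.0014, 0, 0.0013, 0], [0, 0, 0, 0]]}}

```text
time_s: 35.78
ee_pos: [0.5819, -0.0612, 0.2606]
eef_rot: [3.138, -0.002, 1.464]
force: [3.7, 4.8, 12.5]
grip_width: 0.0235
grip_force: 20.0
```

Emit:
{"name": "move_arm", "arguments": {"increments": [[-0.0014, 0, 0.0014, 0], [-0.0014, 0, 0.0014, 0], [0, 0, 0, 0]]}}

```text
time_s: 36.15
ee_pos: [0.5818, -0.063, 0.2594]
eef_rot: [3.136, -0.003, 1.464]
force: [0.3, 12.9, 23.9]
grip_width: 0.0239
grip_force: 20.0
```

Emit:
{"name": "move_arm", "arguments": {"increments": [[0, 0, 0, 0], [0, 0, 0, 0], [0, 0, 0, 0]], "grip": 0.6}}

```text
time_s: 36.52
ee_pos: [0.5807, -0.065, 0.2556]
eef_rot: [-3.14, 0.0, 1.463]
force: [-0.3, -0.5, -0.5]
grip_width: 0.0502
grip_force: 0.0
```

Emit:
{"name": "move_arm", "arguments": {"increments": [[0, 0, -0.02, 0], [0, 0, -0.04, 0], [0, 0, -0.04, 0], [-0.04, 0, -0.04, 0], [-0.06, 0, 0, 0], [-0.06, 0, 0, 0], [-0.06, 0, 0, 0], [0, 0, 0, 0]]}}

```text
time_s: 37.52
ee_pos: [0.5562, -0.2872, 0.3946]
eef_rot: [-3.139, -0.001, 1.458]
force: [0.6, -0.3, -1.3]
grip_width: 0.0566
grip_force: 0.0
```

```bash
python3 - <<'E'
from h import *
import cv2
look([.5875,.0025,-.111,.80,1.12],(3,4),names=('hinge','tab','slot','pivot','pin','grip'))
a=cams.camera('top')[130:260,190:340]
b=cams.camera('side')[130:260,190:340]
cv2.imwrite('pics/a4.png',cv2.resize(np.hstack([a,b]),None,fx=2.6,fy=2.6,interpolation=cv2.INTER_CUBIC))
E
```

```text
[ 0.5875  0.0025 -0.111   0.8024  1.1136] [('t', 'hinge', np.float64(2.4), np.float64(-0.3)), ('t', 'tab', np.float64(-0.9), np.float64(-2.5)), ('t', 'slot', np.float64(1.4), np.float64(-0.6)), ('t', 'pivot', np.float64(-1.4), np.float64(-3.0)), ('t', 'pin', np.float64(-0.3), np.float64(0.1)), ('t', 'grip', np.float64(1.5), np.float64(1.6)), ('s', 'hinge', np.float64(1.7), np.float64(-4.0)), ('s', 'tab', np.float64(-2.1), np.float64(4.9)), ('s', 'slot', np.float64(5.3), np.float64(-0.6)), ('s', 'pivot', np.float64(1.7), np.float64(-0.2)), ('s', 'pin', np.float64(-1.8), np.float64(-1.3)), ('s', 'grip', np.float64(-0.3), np.float64(3.7))]
tcp [ 0.5573 -0.2834  0.3962] [3.142 0.    1.463] t 38.225
chest frame: tcp [ 0.0017 -0.2875  0.3962] {'chest': [0.0, 0.0, 0.0], 'hinge': [-0.0, 0.11, 0.091], 'tab': [0.0, -0.0592, 0.2696], 'slot': [-0.073, 0.0029, 0.1961], 'pivot': [-0.089, -0.06, 0.065], 'pin': [-0.073, 0.004, 0.1951], 'grip': [-0.131, 0.004, 0.1951]}
```

View pics/a4.png

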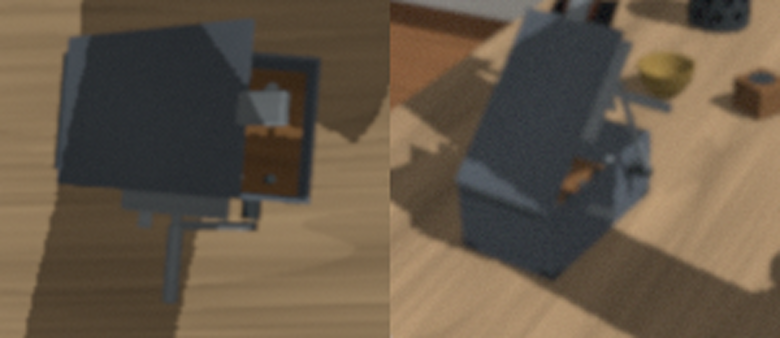

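The picture shows the pin under the flange, and the fit gives lid 0.80 and rod 1.11, with the pin about 1.5 mm from the seat. The lowering also ended on a hard stop there. Handing in.

```bash
python3 -c "
from station import hand_in;print(hand_in())"
```

```text
the job is handed in; nothing more can be done
None
```

I handed the job in with the chest propped open; the hand-in returned no verdict. The lid is at about 0.80 rad and the pin about 1.5 mm from its seat in the slot, by camera fit. The arm is clear and the other things on the bench were not touched. I couldn't measure how hard the lid bears on the rod after release.

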